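# Film which brooch has lost its stone

### The arm

A 6-joint arm with a two-finger parallel gripper is mounted at the origin on the work surface. World frame = base frame: x ahead of the robot, y to its left, z up, the work surface at z = 0. Lengths are in m, angles in rad, forces in N, time in s.
With the tool pointing down it reaches from about 0.325 to 0.85 m from the base axis. Payload 4.4 kg.
Tool frame: the origin (TCP) lies on the centre line of the jaws, within the pads' length; the fingertips stand 11 mm ahead of it and the grasp point (between the pads) lies 8 mm behind it; z points along the fingers, y is the line along which they close (so a half turn about z gives the same grasp; the last joint's range is limited). The gripper opens to 94 mm and grips with 3 to 60 N. Pads are 16 mm wide; open, the fingers measure 119 mm over their backs; the gripper's body (75 mm by 177 mm) begins 78 mm behind the grasp point.
Start: joints at [1.03, 0.207, 1.542, -0, 1.393, -0.15], TCP at [0.219, 0.532, 0.19] pointing down, gripper open.
Joint ranges: [-2.73, 2.73], [-0.86, 2.22], [0.23, 2.46], [-1.11, 4.25], [0.08, 2.63], [-2.82, 2.82]. Speed limits (rad/s): [2.79, 2.79, 3.14, 3.14, 3.14, 3.14].

### API

Orientations are given as a rotation vector (axis times angle).
In Python, from bench import robot, fingers, solve_ik, sense, capture, job gives the robot as it stands. Calls block until the motion is done:
- robot.move_to(position, orientation): joint-space move of the TCP to a pose.
- robot.move_straight(position, ori=None, v=0.15): straight line of the TCP; ori=None keeps the orientation; v is the mean speed in m/s.
- robot.set_joints(angles): joint-space move.
- fingers.set_gripper(opening, f_grip=None): opening from 0.0 (shut) to 1.0 (fully open); f_grip is the grip in N (None keeps the last); returns when the fingers have stopped.
- robot.sleep(seconds).
- solve_ik(position, orientation): joint angles nearest the present ones, or None.
- sense(): the state.
- capture(name): name is "scene" or "side" or "wrist"; returns a dict with "color" (400x640x3 uint8, blue, green, red), "fx", "fy", "cx", "cy" (pixels), "R" (3x3) and "t" (3): a world point X has camera coordinates R X + t. Camera axes: x right, y down, z forward; pixel columns grow to the right and rows downward; lengths in m; the calibration is good to about 2 mm. A picture is of the moment at which its call begins. There is no depth.
A pose or a line that the arm cannot do raises robot.IKError and nothing moves.
- job.finish_job(): hands the job in; it is judged then, once.
The state is a dict: "t": time; "qpos": joint angles; "dq": joint speeds; "joint_torque": joint torques, N m; "position": TCP position; "tool_rot": TCP orientation; "wrist_force": force on the tool from outside, world axes, zero at the start; "moment": the same for the moment, N m; "opening": opening from 0.0 (shut) to 1.0 (fully open); "grasp_force": force on a finger pad.
Only numpy, scipy, OpenCV 4.12 (cv2) and the standard library are available. Lean on these libraries where they do the work, as an engineer would, in place of code of your own. Each camera call takes 0.05 s, during which the arm holds its last target. There are 200 camera calls.

### The job

Make a short clip showing which brooch has lost its stone: press the red recorder button down and let it up to start filming, point at the brooch with the empty setting by keeping your fingertips centred over it, one to three centimetres above it, for three seconds, then press the button down again and let it up to stop, and finish with the hand clear. Point without touching: do not touch, lift or shift any brooch, nor the tin, the dish or the hand tools lying about. Do not bring your fingertips down low over any of the other brooches, even in passing.

Things in the scene. Friction and masses are not known exactly. Their poses are not given: they have to be found in the camera images.
- brooch_empty: The brooch that has lost its stone: a flat eight-petalled silver brooch lying on the slab, 56 mm across and 4 mm thick, with a round setting 24 mm across in the middle; its setting is an open cup with a black floor, its rim 10 mm above the underside. Origin at the centre of the underside, z up.
- brooch_empty_top (a point): The centre of the empty setting of that brooch, level with the setting's rim (10 mm above the brooch's underside). z up.
- brooch_red1: A finished brooch with a red stone: a flat eight-petalled silver brooch lying on the slab, 56 mm across and 4 mm thick, with a round setting 24 mm across in the middle, filled by a domed red stone whose top is 15 mm above the underside. Origin at the centre of the underside, z up.
- brooch_red2: A finished brooch with a red stone: a flat eight-petalled silver brooch lying on the slab, 56 mm across and 4 mm thick, with a round setting 24 mm across in the middle, filled by a domed red stone whose top is 15 mm above the underside. Origin at the centre of the underside, z up.
- brooch_blue: A finished brooch with a blue stone: a flat eight-petalled silver brooch lying on the slab, 56 mm across and 4 mm thick, with a round setting 24 mm across in the middle, filled by a domed blue stone whose top is 15 mm above the underside. Origin at the centre of the underside, z up.
- brooch_green: A finished brooch with a green stone: a flat eight-petalled silver brooch lying on the slab, 56 mm across and 4 mm thick, with a round setting 24 mm across in the middle, filled by a domed green stone whose top is 15 mm above the underside. Origin at the centre of the underside, z up.
- slab: The fixed dark granite slab on which the brooches and the tin lie, 260 x 370 x 20 mm. Origin at the centre of its underside, on the table.
- rec (a joint): The recorder's red button: 0 m when up, grows to 0.006 m fully pressed. It springs back up when released and needs about 5 N to go fully down. It counts as pressed beyond 0.004 m.
- rec_top (a point): The centre of the top face of the red round button (34 mm across) on the fixed grey recorder box (110 x 85 x 40 mm, standing on the table); it is pressed straight down. The button is the highest part of the box.
- tin: A loose round brass tin, 44 mm across and 29 mm high, on the slab among the brooches; origin at the centre of its underside.
- pliers: Loose pliers with orange handles lying on the table, 160 mm long, 12 mm high; origin near the pivot, on the table, jaws along its +x.
- file: A loose file with a wooden handle lying on the table beyond the slab, 240 mm long along its x, 20 mm high; origin near the middle, on the table.
- dish: A loose white ceramic dish, 76 mm across and 30 mm high, on the table; origin at the centre of its underside.
There are look-alikes about, which are no part of the job. Of the things shaped like the pliers, the orange one is meant. What is shaped like the brooch_red2 but yellow is not meant.

How it is judged:
On the way, in this order (a step that is already met when the one before it is completed fails the run):
1. the red button is pressed to start the clip (value of joint rec above 0.004 m), for 0.05 s.
2. with the button let up, the fingertips stay just above the empty brooch, without contact, for 2.5 s (value of joint rec below 0.0015 m and horizontal distance between the grasp point and brooch_empty_top below 0.02 m and z of the grasp point in the frame of brooch_empty_top between 0.02 and 0.06 m), for 2.5 s.
3. the red button is pressed again to stop the clip (value of joint rec above 0.004 m), for 0.05 s.
At the end, for the whole second after the job is handed in: Button pressed, empty brooch pointed at for 2.5 s (grasp point within 20 mm sideways, 20 to 60 mm above the setting), button pressed again; at the end the button is up (under 1.5 mm) and every brooch and loose thing is at rest within 6 mm of its start (value of joint rec below 0.0015 m and distance of each of brooch_empty, brooch_red1, brooch_red2, brooch_blue, brooch_green, tin, pliers, file, dish from where it was at the start of the episode below 0.006 m and linear speed of each of brooch_empty, brooch_red1, brooch_red2, brooch_blue, brooch_green, tin, pliers, file, dish below 0.02 m/s); the robot touches nothing.
It fails at once if the robot touches a brooch or another loose thing (over 0.5 N) (contact force between any of the arm, the fingers and brooch_empty above 0.5 N or contact force between any of the arm, the fingers and brooch_red1 above 0.5 N or contact force between any of the arm, the fingers and brooch_red2 above 0.5 N or contact force between any of the arm, the fingers and brooch_blue above 0.5 N or contact force between any of the arm, the fingers and brooch_green above 0.5 N or contact force between any of the arm, the fingers and tin above 0.5 N or contact force between any of the arm, the fingers and pliers above 0.5 N or contact force between any of the arm, the fingers and file above 0.5 N or contact force between any of the arm, the fingers and dish above 0.5 N).
It fails at once if a brooch or another loose thing is shifted or lifted by more than 6 mm (distance of any of brooch_empty, brooch_red1, brooch_red2, brooch_blue, brooch_green, tin, pliers, file, dish from where it was at the start of the episode above 0.006 m).
It fails at once if the fingertips come down low over a brooch that has its stone (grasp point within 15 mm sideways and less than 60 mm above its underside) ((horizontal distance between the grasp point and brooch_red1 below 0.015 m and z of the grasp point in the frame of brooch_red1 below 0.06 m) or (horizontal distance between the grasp point and brooch_red2 below 0.015 m and z of the grasp point in the frame of brooch_red2 below 0.06 m) or (horizontal distance between the grasp point and brooch_blue below 0.015 m and z of the grasp point in the frame of brooch_blue below 0.06 m) or (horizontal distance between the grasp point and brooch_green below 0.015 m and z of the grasp point in the frame of brooch_green below 0.06 m)).
It also fails if it takes over 61 s, if anything falls off the work surface, if the arm or the gripper's body presses on something with over 40 N, if the wrist force passes 120 N, or if a joint passes its speed limit or range.

## Working session

There is one attempt and no reset: what is moved stays moved. The work goes in short steps, each a Python script; the robot and the scene stay as the last script left them, time stands still between calls to the robot, and variables do not carry over. Pictures are saved under pics/ and viewed, at most 10 in all, crops included, and the job is handed in when it is done.

```bash
mkdir -p pics
python3 - <<'E'
from bench import *
import cv2,pickle
d={}
for n in("scene","side"):
    c=capture(n);d[n]=c;cv2.imwrite(f"pics/{n}.png",c["color"]);print(n,c["fx"],c["cx"],c["cy"],(-c["R"].T@c["t"]).round(3),c["R"].round(2).tolist())
pickle.dump(d,open("d.pkl","wb"))
s=sense();print(s["t"],s["tool_rot"],s["opening"])
E
```

```text
scene 429.67790079039685 313.4130226108339 200.7903496771639 [1.121 0.231 1.114] [[-0.27, 0.96, 0.0], [0.82, 0.23, -0.52], [-0.5, -0.14, -0.85]]
side 389.8256499567957 320.4410021928682 199.9693057432267 [ 0.245 -0.612  0.709] [[0.92, -0.38, 0.01], [-0.24, -0.6, -0.76], [0.3, 0.7, -0.65]]
0.1 [-6.09814486e-01 -3.08114945e+00  2.91795546e-03] 0.9983399561318522
```

View pics/scene.png

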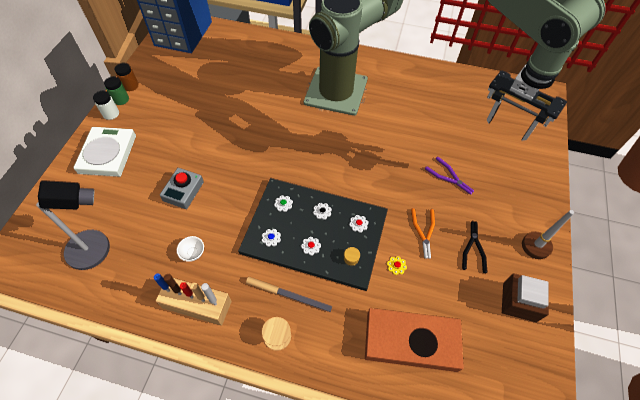

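View pics/side.png

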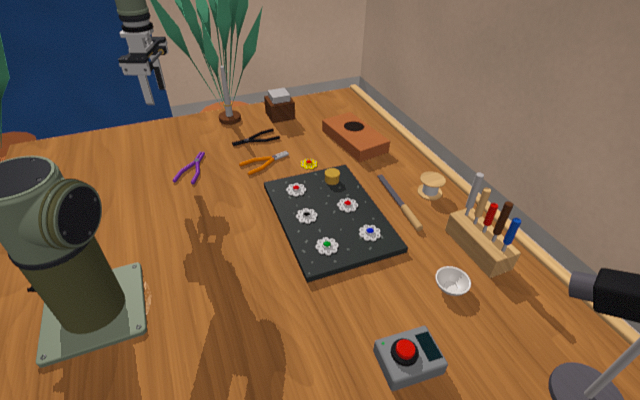

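In the scene view, these are the candidates:
- Brooches: green (283,203), dark centre (322,211), red (359,223), blue (271,237) and red (311,245).
- Yellow look-alike: (397,265), off the slab.
- Button: (182,180) in the scene view, (405,350) in the side view.

The one at (322,211), which is (307,215) in the side view, has a black centre and so fits the empty setting. I'll confirm it in a crop.

```bash
cat > h.py <<'E'
import numpy as np,cv2
def ray(c,p):
    d=c["R"].T@np.array([(p[0]-c["cx"])/c["fx"],(p[1]-c["cy"])/c["fy"],1]);return -c["R"].T@c["t"],d/np.linalg.norm(d)
def plane(c,p,z):
    o,d=ray(c,p);return o+d*(z-o[2])/d[2]
def tri(a,p,b,q):
    o,d=ray(a,p);u,e=ray(b,q);s=np.linalg.lstsq(np.c_[d,-e],u-o,rcond=None)[0]
    x,y=o+d*s[0],u+e*s[1];return (x+y)/2,np.linalg.norm(x-y)
def blobs(m,amin):
    n,l,s,c=cv2.connectedComponentsWithStats(m.astype(np.uint8));return [(c[i].round(1),s[i,4]) for i in range(1,n) if s[i,4]>=amin]
E
python3 - <<'E'
from h import *;import pickle
d=pickle.load(open("d.pkl","rb"));A,B=d["scene"],d["side"]
for n,c,(x0,x1,y0,y1) in(("scene",A,(240,385,180,288)),("side",B,(265,405,168,275))):
    im=c["color"];m=np.zeros(im.shape[:2],np.uint8);m[y0:y1,x0:x1]=(im.min(2)>110)[y0:y1,x0:x1]
    m=cv2.morphologyEx(m,cv2.MORPH_CLOSE,np.ones((3,3)))
    for cn in cv2.findContours(m,cv2.RETR_EXTERNAL,2)[0]:
        if cv2.contourArea(cn)>80:
            e=cv2.minEnclosingCircle(cn)[0];M=cv2.moments(cv2.convexHull(cn));p=(M["m10"]/M["m00"],M["m01"]/M["m00"]);print(n,np.round(p,1),plane(c,p,.024).round(4))
    h=cv2.cvtColor(im,cv2.COLOR_BGR2HSV);r=((h[...,0]<6)|(h[...,0]>174))&(h[...,1]>180)&(h[...,2]>90)
    x,y,w,hh=(165,168,35,35) if n=="scene" else(385,330,45,45)
    q=np.zeros_like(r);q[y:y+hh,x:x+w]=r[y:y+hh,x:x+w]
    c["btn"]=max(blobs(q,20),key=lambda b:b[1]);print(c["btn"],plane(c,c["btn"][0],.045).round(4))
    # bright top
    q&=h[...,2]>200;print("bright",blobs(q,20))
print(tri(A,A["btn"][0],B,B["btn"][0]))
a=A["color"];b=B["color"]
cv2.imwrite("pics/crop.png",np.hstack([cv2.resize(a[180:290,240:390],(450,330),interpolation=2),cv2.resize(b[165:275,260:375],(345,330),interpolation=2)]))
E
```

```text
scene [310.8 245.5] [0.6241 0.088  0.024 ]
scene [271.  237.3] [ 0.6302 -0.0268  0.024 ]
scene [358.7 223.2] [0.5184 0.2014 0.024 ]
scene [322.1 210.7] [0.5071 0.089  0.024 ]
scene [283.1 203. ] [ 0.5133 -0.0287  0.024 ]
(array([181. , 177.5]), np.int32(97)) [ 0.524  -0.3464  0.045 ]
bright [(array([181. , 176.8]), np.int32(78))]
side [326.4 245.5] [ 0.5113 -0.0324  0.024 ]
side [369.3 232.2] [ 0.6276 -0.031   0.024 ]
side [306.1 215.2] [0.5043 0.0853 0.024 ]
side [347.1 204.3] [0.622  0.0847 0.024 ]
side [295.5 189. ] [0.5157 0.1974 0.024 ]
(array([405. , 348.7]), np.int32(314)) [ 0.5353 -0.3378  0.045 ]
bright [(array([403.8, 345.2]), np.int32(89))]
(array([ 0.5302418 , -0.34143081,  0.05521731]), np.float64(0.0015855790767128775))
```

View pics/crop.png

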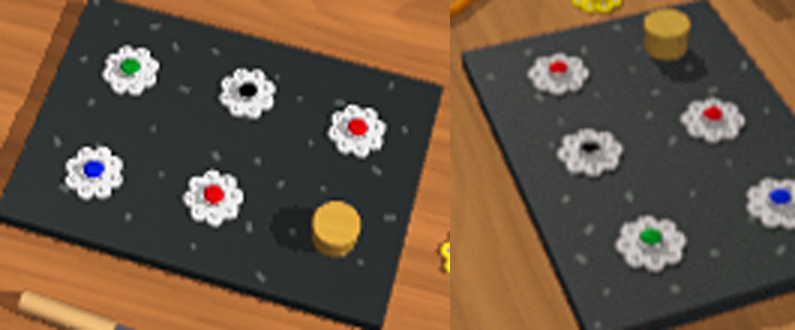

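The crop confirms it. Only the brooch at (322,211) has a black, open centre; the other four hold green, red, blue and red stones. Next I'll shut the gripper, move above the button and take a check picture.

Run:
```python
from bench import *;import numpy as np,cv2
O=[0,np.pi,0]
fingers.set_gripper(0.0)
p=np.array(sense()["position"]);robot.move_straight(p+[0,0,.07])
q=solve_ik([.53,-.342,.2],O);print(q)
robot.move_to([.53,-.342,.2],O)
robot.move_straight([.53,-.342,.12]);robot.sleep(.3)
s=sense();print(s["t"],s["position"],s["wrist_force"],s["opening"])
cv2.imwrite("pics/ov.png",np.hstack([cv2.resize(capture("scene")["color"][130:250,100:240],(350,300)),cv2.resize(capture("wrist")["color"],(450,300))]))
```

```text
[-0.71014061  0.31659178  1.38416569  0.          1.44083518 -2.28093694]
6.3667 [ 0.53058645 -0.34252033  0.12119434] [-0.04436649 -0.32415534  0.2053372 ] 0.005888743886949676
```

View pics/ov.png

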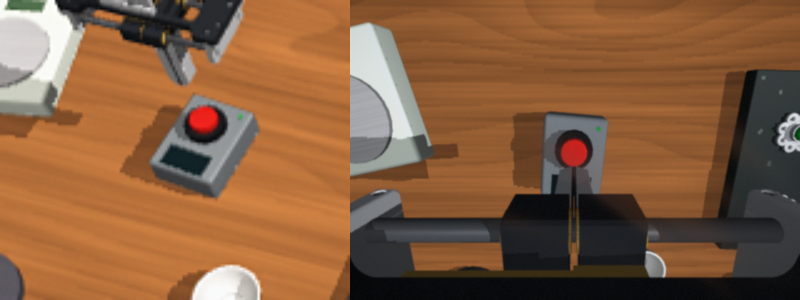

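The closed fingertips hang over the red button: it is at (204,122) in the scene crop and (573,152) in the wrist view, in line with the fingers. Pressing now.

```bash
cat > press.py <<'E'
from bench import *;import numpy as np
B=[.53,-.342]
def press():
    robot.move_straight([*B,.08],v=.1);robot.sleep(.2)
    f0=sense()["wrist_force"][2];z=.08;log=[]
    while z>.045:
        z-=.0015;robot.move_straight([*B,z],v=.03);s=sense();f=s["wrist_force"][2]-f0
        log.append((round(s["position"][2],4),round(f,1)))
        if f>9:break
    robot.sleep(.2);s=sense();print(log[-9:],s["t"],s["wrist_force"][2]-f0)
    robot.move_straight([*B,.12],v=.1)
    print(sense()["t"])
E
python3 -c "
from press import *
press()"
```

```text
[(np.float64(0.0558), np.float64(0.5)), (np.float64(0.0543), np.float64(0.1)), (np.float64(0.0529), np.float64(0.8)), (np.float64(0.0513), np.float64(-0.4)), (np.float64(0.0498), np.float64(0.0)), (np.float64(0.0483), np.float64(0.5)), (np.float64(0.0472), np.float64(0.7)), (np.float64(0.0458), np.float64(2.2)), (np.float64(0.0443), np.float64(3.0))] 13.4167 3.9534259014752826
14.325
```

Contact came about 15 mm lower than expected, and it was soft. I'll look before pressing again, with the tips where they should nearly touch the button.

Run:
```python
from press import *;import cv2,pickle
robot.move_straight([*B,.068],v=.1);robot.sleep(.2)
a=capture("scene");b=capture("side");s=sense();print(s["position"],s["tool_rot"],s["t"])
pickle.dump((a,b),open("p.pkl","wb"))
for c in(a,b):
    for z in(.055,.04):
        X=c["R"]@np.array([*B,z])+c["t"];print(z,(X[:2]/X[2]*c["fx"]+[c["cx"],c["cy"]]).round(1))
f=lambda i,x,y:cv2.resize(i["color"][y:y+75,x:x+75],(390,390),interpolation=2)
cv2.imwrite("pics/p.png",np.hstack([f(a,145,140),f(b,370,310)]))
```

```text
[ 0.53045633 -0.34238462  0.06883829] [-2.47836541e-05  3.14046832e+00 -1.55642104e-03] 15.2917
0.055 [180.6 177.5]
0.04 [181.9 180.4]
0.055 [404.6 348.9]
0.04 [403.3 353.2]
```

View pics/p.png

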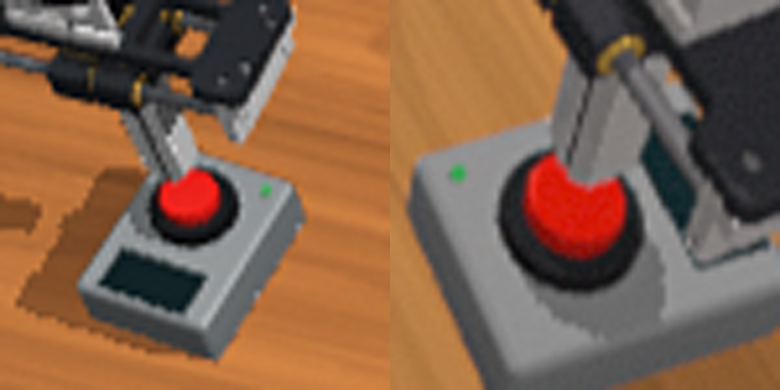

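The tips are over the button in both views: tip at about (179,175) in the scene view and (408,346) in the side view. They look high and slightly off-centre, so I'll triangulate the tip and the button's top face.

Run:
```python
from h import *;import pickle
a,b=pickle.load(open("p.pkl","rb"));d=pickle.load(open("d.pkl","rb"))
print("tip",tri(a,(179.2,174.6),b,(408,345.6)))
# red outlines in the unobstructed pictures
for n,(x,y,w,h) in(("scene",(165,160,35,40)),("side",(385,325,45,50))):
    c=d[n]["color"][y:y+h,x:x+w].astype(int);m=((c[...,2]>90)&(c[...,1]<60)&(c[...,0]<60)).astype(np.uint8)
    cn=max(cv2.findContours(m,0,2)[0],key=cv2.contourArea);print(n,cv2.boundingRect(cn),(x,y),cv2.fitEllipse(cn))
def pj(c,X):
    X=c["R"]@X+c["t"];return X[:2]/X[2]*c["fx"]+[c["cx"],c["cy"]]
t=np.linspace(0,2*np.pi,60)
for zt in(.044,.05,.056):
    for n in("scene","side"):
        P=np.array([pj(d[n],np.array([.53+.017*np.cos(k),-.342+.017*np.sin(k),zt])) for k in t]);print(zt,n,P.min(0).round(1),P.max(0).round(1))
```

```text
tip (array([ 0.53113128, -0.34374589,  0.06993708]), np.float64(0.0036840204550887858))
scene (10, 12, 12, 11) (165, 160) ((16.24595069885254, 17.406078338623047), (10.014482498168945, 11.52566909790039), 83.61021423339844)
side (11, 14, 19, 21) (385, 325) ((19.995466232299805, 23.66350746154785), (18.278606414794922, 20.76664924621582), 143.34536743164062)
0.044 scene [175.8 175. ] [187.3 184.3]
0.044 side [394.2 343.3] [413.2 361.1]
0.05 scene [175.3 173.8] [186.8 183.2]
0.05 side [394.7 341.6] [413.7 359.4]
0.056 scene [174.7 172.7] [186.3 182.1]
0.056 side [395.1 339.9] [414.3 357.7]
```

The tip sits right above the button, about 11 mm higher than nominal with the fingers shut. So the soft contact was the button itself, only partly pressed (4 N of about 5 N). I'll now press it fully, then point for 3 s.

```bash
sed -i 's/z=.08;/robot.move_straight([*B,.053],v=.05);z=.053;/; s/z>.045/z>.034/' press.py
python3 - <<'E'
from press import *;import cv2
press()
E=[.5057,.087];O=[0,np.pi,0]
robot.move_straight([*B,.2],v=.2);robot.move_to([*E,.2],O)
robot.move_straight([*E,.09],v=.12);robot.move_straight([*E,.054],v=.05);robot.sleep(3.2)
s=sense();print(s["t"],s["position"],s["wrist_force"])
f=lambda i,x,y:cv2.resize(i[y:y+75,x:x+75],(390,390),interpolation=2)
cv2.imwrite("pics/e.png",np.hstack([f(capture("scene")["color"],285,165),f(capture("side")["color"],270,175)]))
E
```

```text
[(np.float64(0.0518), np.float64(1.1)), (np.float64(0.05), np.float64(1.3)), (np.float64(0.0483), np.float64(0.9)), (np.float64(0.0472), np.float64(1.9)), (np.float64(0.0458), np.float64(3.5)), (np.float64(0.0443), np.float64(2.9)), (np.float64(0.0427), np.float64(5.1)), (np.float64(0.0413), np.float64(5.8)), (np.float64(0.041), np.float64(11.2))] 18.9 11.361822632708007
19.8583
27.125 [0.50571124 0.08699841 0.05400742] [-0.04368417 -0.26308675 -0.45655056]
```

View pics/e.png

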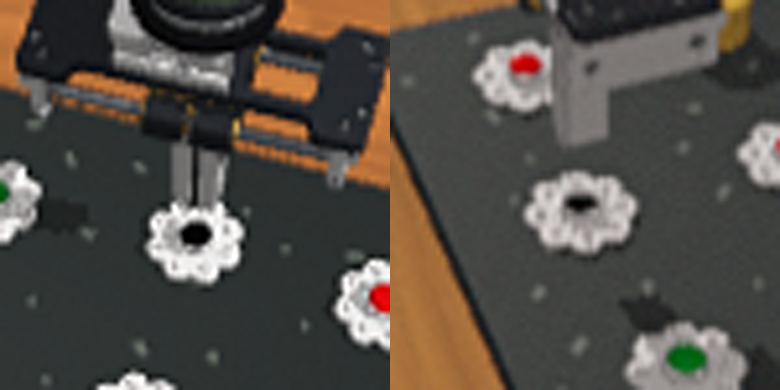

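The second press hit the hard stop, so that was full travel. The tips hung clear and centred above the empty setting, scene crop (197,235) and side crop (580,205), for over 3 s. Now the stop press, then lift clear.

Run:
```python
from press import *
E=[.5057,.087];O=[0,np.pi,0]
robot.move_straight([*E,.2],v=.12);robot.move_to([*B,.2],O)
press()
robot.move_straight([*B,.22],v=.15);robot.sleep(.5)
s=sense();print(s["t"],s["position"],s["wrist_force"])
print(job.finish_job())
```

```text
[(np.float64(0.0517), np.float64(1.0)), (np.float64(0.05), np.float64(0.3)), (np.float64(0.0483), np.float64(0.4)), (np.float64(0.0472), np.float64(1.6)), (np.float64(0.0458), np.float64(2.5)), (np.float64(0.0443), np.float64(3.7)), (np.float64(0.0427), np.float64(5.4)), (np.float64(0.0413), np.float64(4.3)), (np.float64(0.041), np.float64(11.4))] 34.8667 10.609238295025602
35.825
37.1417 [ 0.52994762 -0.34195746  0.21979369] [ 0.35459145 -0.20507334  0.22652975]
the job is handed in; nothing more can be done
None
```

I handed the job in at 37 s, verdict not shown: button pressed fully, empty brooch pointed at for over 3 s without touching, button pressed fully again, hand clear; an earlier partial press (about 4 mm, right at the counting threshold) came before the start press and may have registered as an extra one.

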